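# Unlatch the paper press and hold its arm up

### The job

The paper press on the desk is locked: the hollow coupler at the front end of its hinged arm sits over a ball stud and a spring latch grips under the ball. Take the latch by its pull knob, draw it straight out sideways until you feel it come up against its stop, and with it still drawn lift the coupler off the ball, until it is about 10 cm above where it was locked. Finish holding the arm still up there, so that a colleague can take out the slips; do not let go or lower it, and leave the slips and everything else on the desk where they are.

Things in the scene. Friction and masses are not known exactly. Their poses are not given: they have to be found in the camera images.
- press: Immovable paper press, grey base 300 x 150 x 12 mm. Origin on the desk, under the base 10 mm in front of its centre; x runs level along the arm from ball to hinge, y level across it, z up. Ball stud at x = -90 mm, the arm's hinge axis (along y) at x = +130 mm, both at y = 0, z = 70 mm; the pull knob stands out on the -y side. Nothing on it is higher than 105 mm while locked.
- clamp_arm (a joint): Angle of the hinged aluminium arm, rad: 0 = down and locked over the ball, grows as the front end rises; stop at 0.95. The arm (with latch roughly 0.35 to 0.7 kg) has no spring or stay and falls if let go. It cannot rise while the latch is in.
- latch (a joint): Travel of the latch, m: 0 = in (locked), grows as it is pulled out along the press's -y; hard stop at 0.017. A spring pulls it back with about 4 N at rest, 9 N at the stop. It frees the ball from about 0.013. The latch rides on the arm, so lifting the knob lifts the arm.
- knob (a point): Grip point: middle of the pull knob's bare neck, a 16 mm round steel rod along the press's y, about 37 mm bare between the coupler and a black end disc 32 mm wide, 9 mm thick, whose inner face is 17.5 mm outward of this point (fingers astride the neck can pull on it). Locked: x = -90, y = -47.5, z = 57.5 mm in the press's frame. Moves with latch and arm.
- coupler (a point): Point in the hollow of the coupler at the arm's front end (housing 66 x 46 mm, its roof 29 mm above this point); coincides with the ball's centre when locked and swings on a 220 mm radius about the hinge.
- ball (a point): Centre of the steel ball, 28 mm in diameter, flat below, on its stud at the front of the base; fixed to the press.
- hinge (a point): Centre of the arm's hinge axis at the rear of the press, between the two grey bracket cheeks; the axis runs along the press's y.
- screen_corner (a point): Obstacle: lower right corner of the fixed monitor screen to the left of the press. The screen, 22 mm thick, runs from here 665 mm to the left (and a little away from the robot) and from 212 to 627 mm above the desk, between the arm's start and the press: pass on the robot's side of it.
- slips: Pad of paper slips, 80 x 129 x 9 mm, lying on the base plate under the arm's round foot (which does not touch it); origin at the centre of its underside. Loose.
- stapler: Stapler, 131 x 34 x 46 mm, loose, standing to the +y side of the press; origin at the centre of its underside.
- date_stamp: Hand stamp, 26 x 46 x 72 mm tall, loose, to the -y side of the press behind the eraser; origin at the centre of its underside.
- clip_tin: Shallow round tin, 64 mm wide, 17 mm high, loose, on the +y side near the coupler; origin at the centre of its underside.
- eraser: Eraser, 22 x 52 x 12 mm, loose, on the -y side of the press, off the pull knob; origin at the centre of its underside.

How it is judged:
By the outcome, as a careful person would: the job done as asked, in the order asked, and still so for the second after the job is handed in, while the arm keeps its last pose, push and grip.
It also fails if it takes over 42 s, if anything falls off the work surface, if the arm or the gripper's body presses on something with over 40 N, if the wrist force passes 120 N, or if a joint passes its speed limit or range.

### The arm

A 6-joint arm with a two-finger parallel gripper is mounted at the origin on a cart in front of the work surface, level with it; the furniture and walls round the work are solid. World frame = base frame: x ahead of the robot, y to its left, z up, the work surface at z = 0. Lengths are in m, angles in rad, forces in N, time in s.
With the tool pointing down it reaches from about 0.25 to 0.8 m from the base axis. Payload 8.5 kg.
Tool frame: the origin (TCP) lies midway between the tips of the shut fingers; the grasp point (between the pads) lies 19 mm behind it (env.pinch_z is the distance from the TCP to the grasp point, in m); z points along the fingers, y is the line along which they close (so a half turn about z gives the same grasp; the last joint's range is limited). The gripper opens to 85 mm and grips with 20 to 120 N. Pads are 22 mm wide; open, the fingers measure 114 mm over their backs; the gripper's body (76 mm by 85 mm) begins 54 mm behind the grasp point. The pads swing forward as they close: fully open they stand 13 mm farther back than shut.
Start: joints at [1.116, 0.238, -0.013, 1.319, 0, 1.571], TCP at [0.231, 0.472, 0.231] pointing down, gripper open.
Joint ranges: [-2.66, 2.66], [-1.03, 1.9], [-1.14, 1.46], [-1.82, 2.27], [-1.45, 1.34], [-3.14, 3.14]. Speed limits (rad/s): [2.22, 2.22, 2.79, 3.14, 3.14, 3.14].

### API

Orientations are given as a 3x3 rotation matrix whose columns are the frame's x, y, z axes.
In Python, from cell import env gives the robot as it stands.
- The arm moves only by the tool apply_moves, never from a script. Its argument "commands" is one flat list of numbers, 7 for each row, row after row: the shift along the tool's x, y, z in cm, then the turn, a rotation vector about the tool's x, y, z in rad, then the opening, from -1 (shut) to 1 (fully open), so that 0 is half open. In form: [x, y, z, ax, ay, az, fingers, x, y, z, ax, ay, az, fingers, ...]. A call has 1 to 5 rows; each row shifts and turns the commanded pose from where the row before left it, along the tool's axes as they then stand; what a row does not reach is not made up. A row lasts 1/8 s, in which the tool goes at most 62.5 mm and 10.7 degrees, less where a joint would pass 70% of its speed; a pose out of reach is approached as far as the arm can. A call with a gripper value outside its range is refused whole. The fingers move at their own pace and stop on an object; "squeeze" is the grip in N (left out, the last holds). Time passes only in rows, so rows that do not move let the fingers close. It gives the time, the measured TCP pose, the force, the opening and the grip force at its end, in the units of the state.
- env.get_state(): the state, without advancing time (a new reading comes with each control period).
- env.snapshot(name): name is "side" or "top"; returns a dict with "img" (480x640x3 uint8, red, green, blue), "vfov" (degrees; the focal length in pixels is half the picture's height over the tangent of half this angle, whatever the lens; pixels are square), "cx", "cy" (the principal point, pixels), "position" and "orientation" of the camera in the world. Camera axes: x right, y down, z forward; pixel columns grow to the right and rows downward; lengths in m; the calibration is good to about 2 mm. A picture is of the moment at which its call begins. There is no depth.
- env.hand_in(): hands the job in; it is judged then, once.
The state is a dict: "clock": time; "qpos": joint angles; "joint_velocities": joint speeds; "joint_efforts": joint torques, N m; "position": TCP position; "tcp_rot": TCP orientation; "wrist_force": force on the tool from outside, world axes, zero at the start; "torque": the same for the moment, N m; "width": finger opening in m; "gripper_force": force on a finger pad.
Only numpy, scipy, OpenCV 4.12 (cv2) and the standard library are available. Lean on these libraries where they do the work, as an engineer would, in place of code of your own. Each camera call takes 0.05 s, during which the arm holds its last target. There are 200 camera calls.

## Working session

There is one attempt and no reset: what is moved stays moved. The work goes in short steps, Python scripts to look and compute and a tool call to move; the robot and the scene stay as the last step left them, time stands still between calls to the robot, and variables do not carry over. Pictures are saved under pics/ and viewed, at most 10 in all, crops included, and the job is handed in when it is done.

Besides the shell and the picture viewer there is one more tool, called after "Emit:" as a command line: name --argument value ..., lists and objects as JSON in quotes. apply_moves: Moves the arm, as the interface text tells. Its arguments: {"type":"object","properties":{"commands":{"type":"array","items":{"type":"number"}},"squeeze":{"type":"number"}},"required":["commands"]}

```bash
mkdir -p pics; ls; python3 - <<'E'
from cell import env
import cv2,numpy as np
for n in("side","top"):
    s=env.snapshot(n); cv2.imwrite(f"pics/{n}0.png",s["img"][:,:,::-1])
    print(n,s["vfov"],s["cx"],s["cy"],np.round(s["position"],4).tolist(),np.round(s["orientation"],4).tolist())
s=env.get_state();print(s["position"],np.round(s["tcp_rot"],3),s["clock"],s["width"],env.pinch_z)
E
```

```text
pics
side 48.8595253233023 321.50405244142064 241.65116435074836 [0.9767, -0.3282, 0.9795] [[0.4203, 0.8089, -0.4112], [0.9073, -0.3796, 0.1806], [-0.01, -0.449, -0.8935]]
top 56.657255722314034 318.5002504962295 243.52581240194118 [0.4203, -0.1766, 0.975] [[-0.0224, -0.9798, 0.1986], [-0.9997, 0.022, -0.0039], [-0.0006, -0.1986, -0.9801]]
[0.23045479 0.47130886 0.23075602] [[-0.898  0.439 -0.001]
 [ 0.439  0.898 -0.001]
 [ 0.    -0.001 -1.   ]] 0.1 0.08511417261717256 0.0187
```

View pics/side0.png

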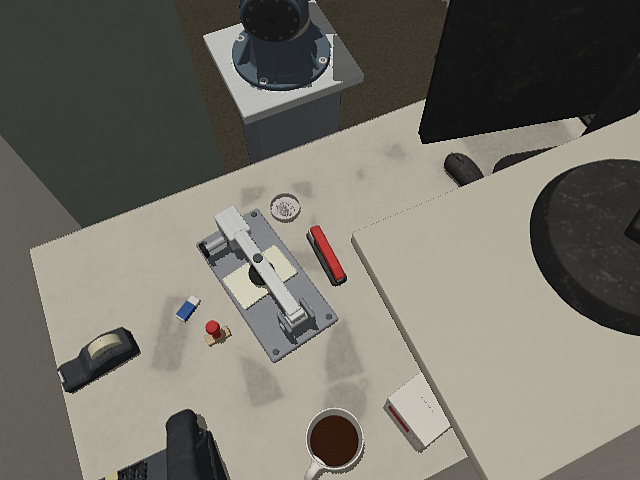

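View pics/top0.png

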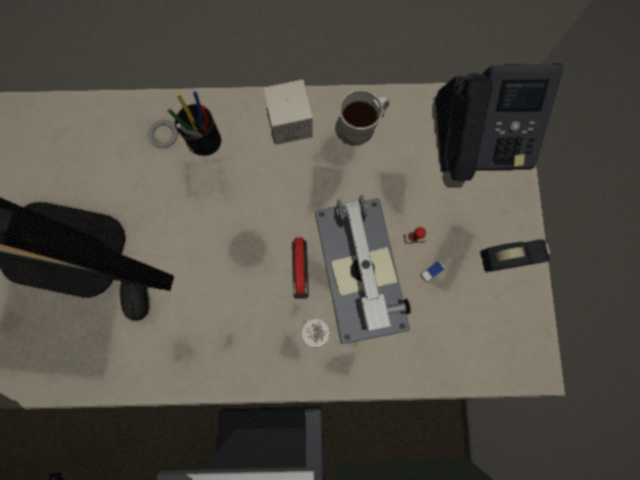

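The side view shows the press with coupler near (232,220), knob (210,245) and hinge (295,310). In the top view the coupler is at (375,315), knob (405,307), hinge (352,212), and base corners are about (317,210), (380,199), (410,330), (343,343). The eraser is at (433,270) and the screen corner at (172,282).

```bash
cat > h.py <<'E'
from cell import env
import cv2,numpy as np
def f(s): return 240/np.tan(np.radians(s["vfov"]/2))
def ray(s,p):
    d=np.array([(p[0]-s["cx"])/f(s),(p[1]-s["cy"])/f(s),1]); return np.array(s["position"]),np.array(s["orientation"])@d
def onz(s,p,z):
    o,d=ray(s,p); return o+d*(z-o[2])/d[2]
def proj(s,P):
    c=np.array(s["orientation"]).T@(np.array(P)-s["position"]); return np.array([s["cx"]+f(s)*c[0]/c[2],s["cy"]+f(s)*c[1]/c[2]])
E
python3 - <<'E'
from h import *
ims=[]
for n,box in(("top",(290,180,430,360)),("side",(180,190,350,370))):
    s=env.snapshot(n); im=s["img"]; hsv=cv2.cvtColor(im,cv2.COLOR_RGB2HSV)
    b,g,r=im[...,2].astype(int),im[...,1].astype(int),im[...,0].astype(int)
    m=((b-r>3)&(b>50)&(b<190)).astype(np.uint8)
    x0,y0,x1,y1=box; mm=np.zeros_like(m); mm[y0:y1,x0:x1]=m[y0:y1,x0:x1]
    mm=cv2.morphologyEx(mm,cv2.MORPH_OPEN,np.ones((3,3),np.uint8))
    k,lab,st,_=cv2.connectedComponentsWithStats(mm)
    mm=np.isin(lab,[i for i in range(1,k) if st[i,4]>150]).astype(np.uint8)
    pts=cv2.findNonZero(mm); W=np.array([onz(s,p[0],.012)[:2] for p in pts],np.float32)
    rc=cv2.minAreaRect(W); print(n,rc,np.round(cv2.boxPoints(rc),4).tolist())
    v=im[:,:,::-1].copy(); 
    for c in cv2.boxPoints(rc): cv2.circle(v,tuple(int(q) for q in proj(s,[*c,.012])),2,(0,0,255),1)
    v[mm>0]=v[mm>0]//2+np.array([0,100,0],np.uint8)
    ims.append(np.vstack([cv2.resize(a[y0:y1,x0:x1],(400,300)) for a in(v,im[:,:,::-1])]))
cv2.imwrite("pics/c1.png",np.hstack(ims))
E
```

```text
Traceback (most recent call last):
TypeError: 'NoneType' object is not iterable
```

```bash
python3 - <<'E'
from h import *
s=env.snapshot("top");im=s["img"]
for p in((330,220),(385,230),(400,275),(345,310),(310,220),(420,300),(400,308),(375,315)): print(p,im[p[1],p[0]])
s=env.snapshot("side");im=s["img"]
for p in((215,255),(300,345),(285,230),(190,260),(212,244)): print(p,im[p[1],p[0]])
E
```

```text
(330, 220) [93 92 96]
(385, 230) [89 89 91]
(400, 275) [133 126 111]
(345, 310) [ 99 101 103]
(310, 220) [133 125 112]
(420, 300) [135 129 113]
(400, 308) [127 126 123]
(375, 315) [175 176 172]
(215, 255) [54 55 57]
(300, 345) [54 53 51]
(285, 230) [176 170 156]
(190, 260) [177 171 156]
(212, 244) [181 180 178]
```

```bash
python3 - <<'E'
from h import *
ims=[]
for n,box in(("top",(305,185,425,355)),("side",(185,195,350,370))):
    s=env.snapshot(n); im=cv2.medianBlur(s["img"],3)
    b,r=im[...,2].astype(int),im[...,0].astype(int)
    m=((b-r>-4)&(b>60)&(b<(115 if n=="top" else 150))).astype(np.uint8)
    x0,y0,x1,y1=box; mm=np.zeros_like(m); mm[y0:y1,x0:x1]=m[y0:y1,x0:x1]
    mm=cv2.morphologyEx(mm,cv2.MORPH_OPEN,np.ones((3,3),np.uint8))
    k,lab,st,_=cv2.connectedComponentsWithStats(mm)
    mm=np.isin(lab,[i for i in range(1,k) if st[i,4]>150]).astype(np.uint8)
    pts=cv2.findNonZero(mm); W=np.array([onz(s,p[0],.012)[:2] for p in pts],np.float32)
    rc=cv2.minAreaRect(W); print(n,rc,np.round(cv2.boxPoints(rc),4).tolist())
    v=s["img"][:,:,::-1].copy(); raw=v.copy()
    v[mm>0]=v[mm>0]//2+np.array([0,100,0],np.uint8)
    for c in cv2.boxPoints(rc): cv2.circle(v,tuple(int(q) for q in proj(s,[*c,.012])),2,(0,0,255),1)
    ims.append(np.vstack([cv2.resize(a[y0:y1,x0:x1],(300,300)) for a in(v,raw)]))
cv2.imwrite("pics/c1.png",np.hstack(ims))
E
```

```text
top ((0.5628535151481628, -0.26921239495277405), (0.3075770437717438, 0.14872907102108002), 10.106016159057617) [[0.3984000086784363, -0.22300000488758087], [0.4244999885559082, -0.3693999946117401], [0.7272999882698059, -0.31540000438690186], [0.701200008392334, -0.16899999976158142]]
side ((0.5591959953308105, -0.27091002464294434), (0.30421608686447144, 0.15057091414928436), 9.86581039428711) [[0.39640000462532043, -0.22280000150203705], [0.4221999943256378, -0.3711000084877014], [0.722000002861023, -0.3190000057220459], [0.6962000131607056, -0.17069999873638153]]
```

View pics/c1.png

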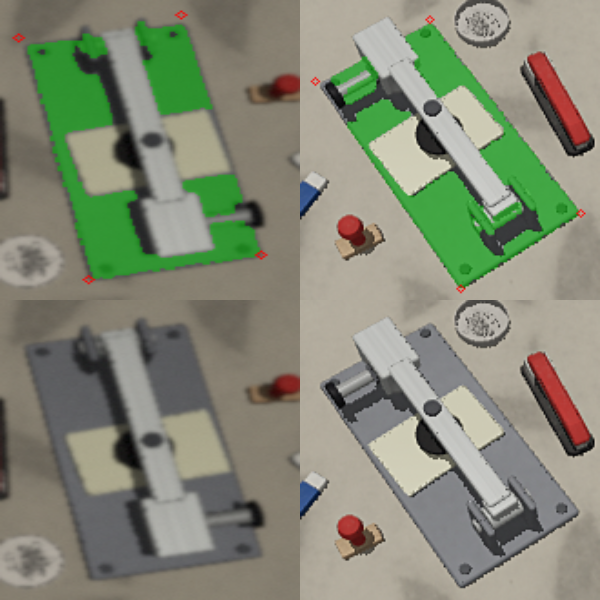

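The crops show the base mask outlining the plate well and the two views agree. The press is at about 10° heading with the knob pointing towards −y. The open neck lies between the coupler and the black disc. Next I check the pose against the disc, locate the screen corner and plan the route.

```bash
cat >> h.py <<'E'
A=np.radians(10.0); ex=np.array([np.cos(A),np.sin(A),0]); ey=np.array([-np.sin(A),np.cos(A),0]); O=np.array([.548,-.272,0])
def pw(x,y,z): return O+x*ex+y*ey+np.array([0,0,z])
from scipy.spatial.transform import Rotation as R
def rows(wps,step=.05,turn=.17,st=None):
    """wps: (pos, rot matrix); prints rows in tool axes"""
    s=st or env.get_state(); p=np.array(s["position"]); r=R.from_matrix(s["tcp_rot"]); out=[]
    for q,M in wps:
        M=R.from_matrix(M); n=int(np.ceil(max(np.linalg.norm(q-p)/step,(r.inv()*M).magnitude()/turn,1)))
        rv=(r.inv()*M).as_rotvec()/n; d=(q-p)/n
        for i in range(n):
            out.append([*(r.inv().apply(d)*100),*rv]); r=r*R.from_rotvec(rv)
        p=np.array(q)
    for i,o in enumerate(out): print(i,np.round(o,2).tolist())
def down(sgn=1): 
    y=sgn*ex; z=np.array([0,0,-1.]); return np.column_stack([np.cross(y,z),y,z])
E
python3 - <<'E'
from h import *
for n,box in(("top",(390,290,420,320)),("side",(185,235,222,265))):
    s=env.snapshot(n); im=s["img"]
    x0,y0,x1,y1=box
    m=(im[y0:y1,x0:x1].max(2)<45).astype(np.uint8)
    k,l,st,c=cv2.connectedComponentsWithStats(m); i=1+st[1:,4].argmax()
    print(n,"disc",c[i]+[x0,y0],st[i],"pred",proj(s,pw(-.09,-.0695,.0575)), "ray@z",onz(s,c[i]+[x0,y0],.0575),pw(-.09,-.0695,.0575))
    if n=="top": print("screen",onz(s,(172,282),.212), onz(s,(172,282),.627))
    else: print("screen",onz(s,(420,137),.212),onz(s,(583,122),.212))
    print("coupler roof",proj(s,pw(-.09,0,.099)))
K=pw(-.09,-.0475,.0575);print(K)
rows([(np.array([.25,.25,.235]),down()),(np.array([.27,0,.24]),down()),(np.array([.38,-.27,.24]),down()),(K+[0,0,.12],down())])
E
```

```text
top disc [406.5        306.42592593] [13 10  7 13 54] pred [405.96768357 306.23060609] ray@z [ 0.47101588 -0.35713587  0.0575    ] [ 0.47143585 -0.35607247  0.0575    ]
screen [0.51309887 0.07364904 0.212     ] [ 0.46261699 -0.0624531   0.627     ]
coupler roof [375.3211675  311.97954115]
side disc [204.2027027  250.16216216] [14  8 11 15 74] pred [203.93481494 249.78514266] ray@z [ 0.47242983 -0.35586827  0.0575    ] [ 0.47143585 -0.35607247  0.0575    ]
screen [0.50749338 0.0762069  0.212     ] [0.60457364 0.36111349 0.212     ]
coupler roof [231.33959287 221.40640829]
[ 0.46761559 -0.3344067   0.0575    ]
0 [-1.91, -3.18, -0.06, -0.0, 0.0, 0.16]
1 [-2.39, -2.84, -0.06, -0.0, 0.0, 0.16]
2 [-2.8, -2.43, -0.06, -0.0, 0.0, 0.16]
3 [-3.15, -1.96, -0.06, -0.0, 0.0, 0.16]
4 [-3.41, -1.45, -0.06, -0.0, 0.0, 0.16]
5 [-3.6, -0.9, -0.06, -0.0, 0.0, 0.16]
6 [-4.16, -0.4, -0.08, -0.0, 0.0, 0.0]
7 [-4.16, -0.4, -0.08, -0.0, 0.0, 0.0]
8 [-4.16, -0.4, -0.08, -0.0, 0.0, 0.0]
9 [-4.16, -0.4, -0.08, -0.0, 0.0, 0.0]
10 [-4.16, -0.4, -0.08, -0.0, 0.0, 0.0]
11 [-4.16, -0.4, -0.08, -0.0, 0.0, 0.0]
12 [-4.75, 1.02, -0.0, 0.0, -0.0, 0.0]
13 [-4.75, 1.02, -0.0, 0.0, -0.0, 0.0]
14 [-4.75, 1.02, -0.0, 0.0, -0.0, 0.0]
15 [-4.75, 1.02, -0.0, 0.0, -0.0, 0.0]
16 [-4.75, 1.02, -0.0, 0.0, -0.0, 0.0]
17 [-4.75, 1.02, -0.0, 0.0, -0.0, 0.0]
18 [-2.62, 2.5, 2.08, 0.0, -0.0, 0.0]
19 [-2.62, 2.5, 2.08, 0.0, -0.0, 0.0]
20 [-2.62, 2.5, 2.08, 0.0, -0.0, 0.0]
```

The disc prediction matches both views to about 1 mm, and the screen corner is at about (0.51, 0.075). I'll start moving.

Emit:
apply_moves --commands '[-1.9,-3.2,0,0,0,0.16,1,-2.4,-2.8,0,0,0,0.16,1,-2.8,-2.4,0,0,0,0.16,1,-3.1,-2,0,0,0,0.16,1,-3.4,-1.4,0,0,0,0.16,1]'

```text
clock: 1.08
position: [0.2456, 0.2865, 0.2314]
tcp_rot: [[-0.306, 0.952, 0.0], [0.952, 0.306, 0.0], [0.0, 0.0, -1.0]]
wrist_force: [0.3, -0.4, -0.2]
width: 0.0858
gripper_force: 0.0
```

Emit:
apply_moves --commands '[-3.6,-0.9,0,0,0,0.16,1,-4.2,0,0,0,0,0,1,-4.2,0,0,0,0,0,1,-4.2,0,0,0,0,0,1,-4.2,0,0,0,0,0,1]'

```text
clock: 1.7
position: [0.2745, 0.0834, 0.2315]
tcp_rot: [[-0.156, 0.988, 0.001], [0.988, 0.156, 0.0], [0.0, 0.001, -1.0]]
wrist_force: [1.2, 0.2, 0.6]
width: 0.0853
gripper_force: 0.0
```

Emit:
apply_moves --commands '[-4.2,0,0,0,0,0,1,-4.2,0,0,0,0,0,1,-4.7,1,0,0,0,0,1,-4.7,1,0,0,0,0,1,-4.7,1,0,0,0,0,1]'

```text
clock: 2.33
position: [0.3394, -0.1348, 0.2316]
tcp_rot: [[-0.155, 0.988, 0.001], [0.988, 0.155, -0.0], [-0.0, 0.001, -1.0]]
wrist_force: [0.9, 0.5, -0.8]
width: 0.0856
gripper_force: 0.0
```

```bash
python3 - <<'E'
from h import *
s=env.get_state();print(s["position"],s["qpos"],s["clock"]);print(np.round(down(),3)-s["tcp_rot"])
K=pw(-.09,-.0475,.0575)
rows([(np.array([.40,-.3,.22]),down()),(K+[0,0,.09],down())])
E
```

```text
[ 0.33939324 -0.13477613  0.23158942] [-3.78064986e-01 -3.83620149e-02 -3.29788033e-01  1.27836034e+00
  6.34105733e-05  1.03729791e+00] 2.325
[[-1.91918720e-02 -2.94408646e-03 -9.62047259e-04]
 [-2.94444824e-03  1.91915096e-02  3.13868174e-04]
 [ 4.59017290e-04 -9.01859904e-04 -5.12024210e-07]]
0 [-4.32, 0.86, 0.29, 0.0, 0.0, -0.0]
1 [-4.32, 0.84, 0.29, 0.0, 0.0, -0.0]
2 [-4.32, 0.82, 0.29, 0.0, 0.0, -0.0]
3 [-4.33, 0.8, 0.29, 0.0, 0.0, -0.0]
4 [-1.52, 2.02, 2.42, -0.0, -0.0, 0.0]
5 [-1.52, 2.02, 2.42, -0.0, -0.0, 0.0]
6 [-1.52, 2.02, 2.42, -0.0, -0.0, 0.0]
```

Emit:
apply_moves --commands '[-4.3,0.9,0.3,0,0,0,1,-4.3,0.8,0.3,0,0,0,1,-4.3,0.8,0.3,0,0,0,1,-4.3,0.8,0.3,0,0,-0.02,1,0,0,0,0,0,0,1]'

```text
clock: 2.95
position: [0.399, -0.3001, 0.2185]
tcp_rot: [[-0.173, 0.985, -0.0], [0.985, 0.173, -0.0], [0.0, -0.0, -1.0]]
wrist_force: [-0.1, 0.7, 0.2]
width: 0.0853
gripper_force: 0.0
```

Emit:
apply_moves --commands '[0,2,2.4,0,0,0,1,0,2,2.4,0,0,0,1,0,2,2.4,0,0,0,1,0,0,0,0,0,0,1,0,0,0,0,0,0,1]'

```text
clock: 3.58
position: [0.4571, -0.2869, 0.1481]
tcp_rot: [[-0.176, 0.984, -0.0], [0.984, 0.176, -0.0], [-0.0, -0.0, -1.0]]
wrist_force: [-0.8, -0.5, 0.6]
width: 0.0851
gripper_force: 0.0
```

```bash
python3 - <<'E'
from h import *
s=env.get_state();print(s["position"],s["qpos"],s["clock"]);print(np.round(down(),3)-s["tcp_rot"])
K=pw(-.09,-.0475,.0575)
rows([(K+[0,0,.08],down()),(K+[0,0,-.0155],down())])
t=env.snapshot("side"); v=t["img"][190:350,150:330,::-1]; cv2.imwrite("pics/a.png",cv2.resize(v,(675,600)))
E
```

```text
[ 0.45705871 -0.28688946  0.14806072] [-5.60413778e-01  3.03618242e-01 -1.40502697e-01  1.12667954e+00
 -2.02070821e-04  8.33939335e-01] 3.575
[[ 1.52913535e-03  5.25769591e-04  1.10928218e-04]
 [ 5.25774295e-04 -1.52911547e-03  1.68952117e-04]
 [ 1.46857873e-04  1.38861991e-04 -2.04249438e-08]]
0 [-4.86, 0.21, 1.06, -0.0, 0.0, 0.0]
1 [-0.0, -0.0, 4.78, 0.0, -0.0, 0.0]
2 [-0.0, -0.0, 4.78, 0.0, -0.0, 0.0]
```

View pics/a.png

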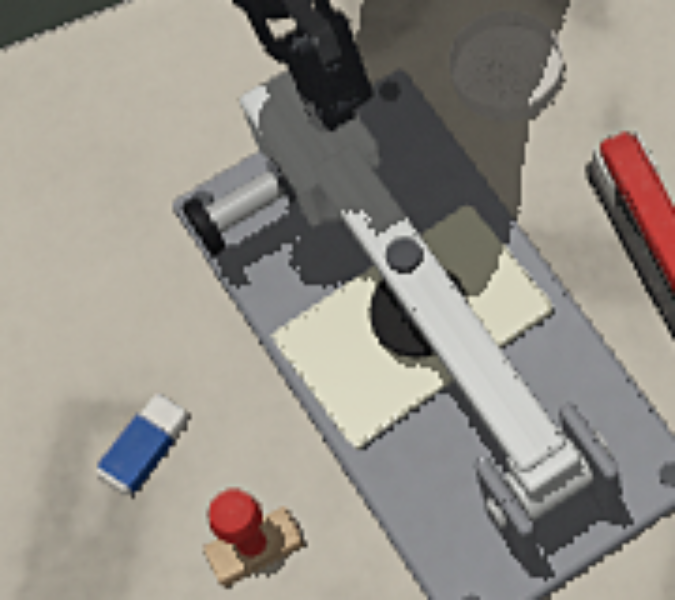

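The gripper is above the coupler and clear of the knob, whose neck runs from about (215,215) to (280,190) in the crop. I'll shift sideways and then descend astride it.

Emit:
apply_moves --commands '[-2.5,0.1,0,0,0,0,1,-2.4,0.1,0,0,0,0,1,0,0,3,0,0,0,1,0,0,0,0,0,0,1]'

```text
clock: 4.12
position: [0.4665, -0.3348, 0.1167]
tcp_rot: [[-0.174, 0.985, -0.002], [0.985, 0.174, 0.001], [0.002, -0.002, -1.0]]
wrist_force: [0.1, -0.3, -0.3]
width: 0.0853
gripper_force: 0.0
```

```bash
python3 - <<'E'
from h import *
s=env.get_state();print(s["position"],s["clock"])
K=pw(-.09,-.0475,.0575)
rows([(K+[0,0,-.0155],down())])
E
```

```text
[ 0.4665219  -0.33483413  0.11672878] 4.125
0 [0.0, 0.06, 3.74, -0.0, -0.0, 0.0]
1 [0.01, 0.06, 3.74, -0.0, -0.0, 0.0]
```

Emit:
apply_moves --commands '[0,0.1,2.5,0,0,0,1,0,0,2.5,0,0,0,1,0,0,2.5,0,0,0,1,0,0,0,0,0,0,1]'

```text
clock: 4.62
position: [0.4682, -0.3344, 0.0424]
tcp_rot: [[-0.175, 0.985, -0.002], [0.985, 0.175, 0.001], [0.001, -0.001, -1.0]]
wrist_force: [0.1, 0.3, 0.9]
width: 0.0849
gripper_force: 0.0
```

```bash
python3 - <<'E'
from h import *
s=env.get_state();print(s["position"],s["wrist_force"],pw(-.09,-.0475,.042))
a=[]
for n,b in(("side",(170,190,270,290)),("top",(350,260,450,360))):
    t=env.snapshot(n); a.append(cv2.resize(t["img"][b[1]:b[3],b[0]:b[2],::-1],(400,400)))
cv2.imwrite("pics/b.png",np.hstack(a))
E
```

```text
[ 0.46821551 -0.3344015   0.0424322 ] [0.13619673 0.2572993  0.88087133] [ 0.46761559 -0.3344067   0.042     ]
```

View pics/b.png

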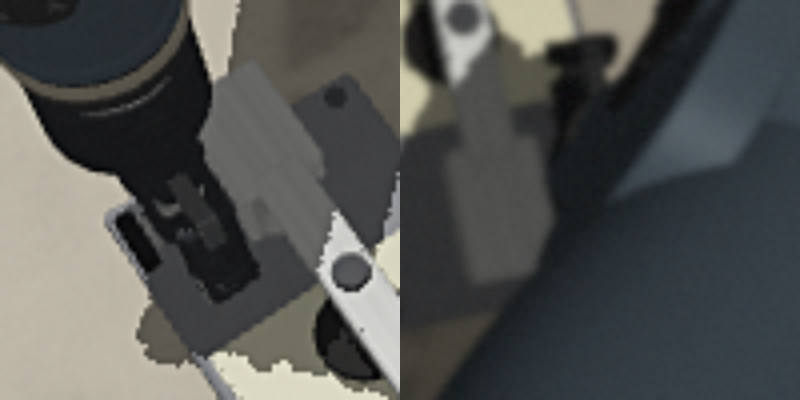

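The fingers stand astride the neck, between the coupler and the disc at about (140,240) in the left crop. Now I close the gripper.

Emit:
apply_moves --commands '[0,0,0,0,0,0,-1,0,0,0,0,0,0,-1,0,0,0,0,0,0,-1,0,0,0,0,0,0,-1,0,0,0,0,0,0,-1]' --squeeze 80

```text
clock: 5.35
position: [0.4688, -0.3351, 0.0427]
tcp_rot: [[-0.175, 0.985, -0.0], [0.985, 0.175, -0.0], [-0.0, -0.0, -1.0]]
wrist_force: [-2.3, 0.5, 4.6]
width: 0.013
gripper_force: 78.0
```

Emit:
apply_moves --commands '[0,0,0,0,0,0,-1,0,0,0,0,0,0,-1]'

```text
clock: 5.6
position: [0.4688, -0.3351, 0.0427]
tcp_rot: [[-0.175, 0.985, -0.0], [0.985, 0.175, -0.0], [-0.0, -0.0, -1.0]]
wrist_force: [-1.7, -0.3, 5.7]
width: 0.0134
gripper_force: 78.0
```

Emit:
apply_moves --commands '[-0.5,0,0,0,0,0,-1,-0.5,0,0,0,0,0,-1,0,0,0,0,0,0,-1]'

```text
clock: 5.98
position: [0.4703, -0.344, 0.0426]
tcp_rot: [[-0.175, 0.985, -0.001], [0.985, 0.175, 0.002], [0.002, -0.0, -1.0]]
wrist_force: [-2.0, 6.7, 8.3]
width: 0.0134
gripper_force: 78.2
```

Emit:
apply_moves --commands '[-0.4,0,0,0,0,0,-1,0,0,0,0,0,0,-1]'

```text
clock: 6.22
position: [0.4709, -0.3476, 0.0426]
tcp_rot: [[-0.175, 0.985, -0.001], [0.984, 0.175, 0.002], [0.002, -0.0, -1.0]]
wrist_force: [-3.2, 6.6, 9.2]
width: 0.0137
gripper_force: 78.2
```

Emit:
apply_moves --commands '[-0.2,0,0,0,0,0,-1,0,0,0,0,0,0,-1]'

```text
clock: 6.48
position: [0.4713, -0.3493, 0.0426]
tcp_rot: [[-0.176, 0.984, -0.001], [0.984, 0.176, 0.003], [0.003, -0.0, -1.0]]
wrist_force: [-2.8, 6.8, 9.2]
width: 0.0134
gripper_force: 78.2
```

Emit:
apply_moves --commands '[-0.2,0,0,0,0,0,-1,0,0,0,0,0,0,-1]'

```text
clock: 6.72
position: [0.4716, -0.3512, 0.0426]
tcp_rot: [[-0.176, 0.984, -0.001], [0.984, 0.176, 0.003], [0.003, -0.0, -1.0]]
wrist_force: [-2.3, 7.0, 9.8]
width: 0.0134
gripper_force: 78.2
```

Emit:
apply_moves --commands '[-0.2,0,0,0,0,0,-1,0,0,0,0,0,0,-1]'

```text
clock: 6.98
position: [0.4717, -0.352, 0.0425]
tcp_rot: [[-0.176, 0.984, -0.001], [0.984, 0.176, 0.005], [0.005, -0.0, -1.0]]
wrist_force: [-2.8, 12.1, 11.8]
width: 0.0135
gripper_force: 78.5
```

The force rose sharply at about 17 mm, which is the stop. I'll add slight preload, then lift along the arc about the hinge.

Emit:
apply_moves --commands '[-0.2,0,0,0,0,0,-1,0,0,0,0,0,0,-1]'

```text
clock: 7.22
position: [0.4717, -0.352, 0.0424]
tcp_rot: [[-0.177, 0.984, -0.002], [0.984, 0.177, 0.008], [0.008, -0.0, -1.0]]
wrist_force: [-2.6, 19.9, 15.3]
width: 0.0135
gripper_force: 78.9
```

Emit:
apply_moves --commands '[0,-0.05,-0.44,0.02,0,0,-1,0,-0.05,-0.44,0.02,0,0,-1,0,0,0,0,0,0,-1]'

```text
clock: 7.6
position: [0.4707, -0.3521, 0.0496]
tcp_rot: [[-0.177, 0.983, -0.043], [0.984, 0.177, 0.002], [0.009, -0.042, -0.999]]
wrist_force: [0.1, 16.6, -2.4]
width: 0.0135
gripper_force: 78.4
```

The arm is rising freely and the pull is still on.

Emit:
apply_moves --commands '[0,-0.09,-0.88,0.04,0,0,-1,0,-0.09,-0.88,0.04,0,0,-1,0,-0.09,-0.88,0.04,0,0,-1,0,-0.09,-0.88,0.04,0,0,-1,0,0,0,0,0,0,-1]'

```text
clock: 8.22
position: [0.4704, -0.3522, 0.085]
tcp_rot: [[-0.177, 0.964, -0.201], [0.984, 0.175, -0.027], [0.009, -0.202, -0.979]]
wrist_force: [-3.1, 16.4, -1.5]
width: 0.0134
gripper_force: 78.8
```

Emit:
apply_moves --commands '[0,-0.09,-0.88,0.04,0,0,-1,0,-0.09,-0.88,0.04,0,0,-1,0,-0.09,-0.88,0.04,0,0,-1,0,-0.09,-0.88,0.04,0,0,-1,0,0,0,0,0,0,-1]'

```text
clock: 8.85
position: [0.4756, -0.3514, 0.1201]
tcp_rot: [[-0.176, 0.919, -0.353], [0.984, 0.168, -0.054], [0.01, -0.357, -0.934]]
wrist_force: [-6.8, 18.8, -1.3]
width: 0.0135
gripper_force: 79.1
```

```bash
python3 - <<'E'
from h import *
s=env.get_state(); r=np.array(s["tcp_rot"]); print(s["position"],s["qpos"],s["wrist_force"],s["torque"],s["clock"])
p=np.array(s["position"])-O; print("press frame",p@ex,p@ey,p[2],"pitch",np.arcsin(-r[:,2]@ex),"force ey",np.array(s["wrist_force"])@ey)
rp=np.array(s["position"])-r[:,2]*.0148-O; h=[rp@ex-.13,rp[2]-.07]; print("knob pos",rp@ex,rp@ey,rp[2],"theta",np.arctan2(h[1],-h[0])+np.arctan2(.0125,.22),np.hypot(*h))
E
```

```text
[ 0.47557889 -0.35135367  0.12009021] [-0.52080564  0.62400736  0.25400618  1.49136208 -0.22394198  0.90427194] [-6.81828321 18.76668342 -1.26322738] [ 3.34065651  0.62054507 -1.44546216] 8.85
press frame -0.08510048720172536 -0.0655723160186324 0.12009021310702876 pitch 0.36479734298881605 force ey 19.665557785735487
knob pos -0.07982043949152764 -0.06569725172105709 0.1339157506100807 theta 0.35244815946929886 0.2193395541266277
```

Emit:
apply_moves --commands '[0,-0.11,-0.88,0.04,0,0,-1,0,-0.11,-0.88,0.04,0,0,-1,0,-0.11,-0.88,0.04,0,0,-1,0,0,0,0,0,0,-1,0,0,0,0,0,0,-1]'

```text
clock: 9.48
position: [0.483, -0.3501, 0.1457]
tcp_rot: [[-0.175, 0.871, -0.459], [0.985, 0.159, -0.072], [0.01, -0.465, -0.885]]
wrist_force: [-5.5, 20.6, -1.0]
width: 0.0131
gripper_force: 79.4
```

```bash
python3 - <<'E'
from h import *
s=env.get_state(); r=np.array(s["tcp_rot"]); print(s["position"],s["wrist_force"],s["clock"])
rp=np.array(s["position"])-r[:,2]*.0148-O; h=[rp@ex-.13,rp[2]-.07]; th=np.arctan2(h[1],-h[0])+np.arctan2(.0125,.22); print("knob pos",rp@ex,rp@ey,rp[2],"theta",th,np.hypot(*h),"rise",.22*np.sin(th))
a=[]
for n,b in(("side",(150,170,350,370)),("top",(280,180,480,380))):
    t=env.snapshot(n); a.append(cv2.resize(t["img"][b[1]:b[3],b[0]:b[2],::-1],(400,400)))
cv2.imwrite("pics/d.png",np.hstack(a))
E
```

```text
[ 0.48299364 -0.35007386  0.14566861] [-5.49654523 20.55494473 -1.01137789] 9.475
knob pos -0.07069789273889075 -0.06572434604920775 0.15877257953643428 theta 0.4732056004915664 0.2194543575037503 rise 0.10026323237213523
```

View pics/d.png

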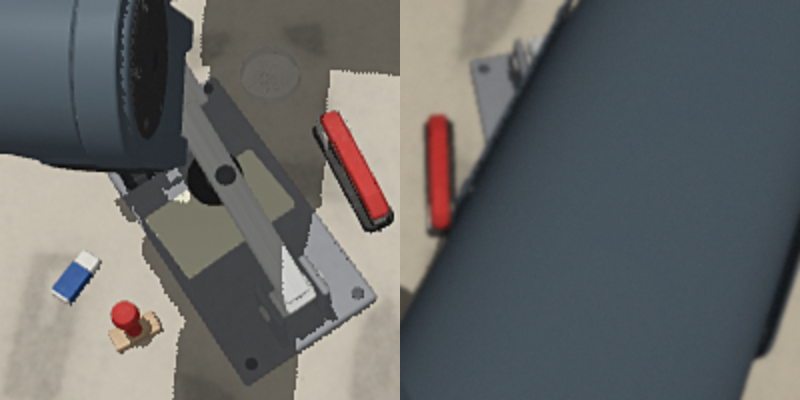

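The arm is up, the ball and stud show at about (180,190) in the left crop, and the slips, stapler, eraser and stamp have not moved. The measured rise is 100 mm with the latch still held at its stop, so I'm handing in.

```bash
python3 -c "
from cell import env
print(env.get_state()['joint_velocities']);print(env.hand_in())"
```

```text
[ 0.00024565 -0.00108067 -0.00241439 -0.00252918 -0.00029018 -0.0022223 ]
the job is handed in; nothing more can be done
None
```

The latch was drawn to its stop and the coupler lifted about 10 cm off the ball; the robot is holding the arm still up there, the other items in view hadn't moved, and I've handed the job in.

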